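# Lay a cast plaster block on the model-maker's work board

### The arm

A 7-joint arm with a two-finger parallel gripper is mounted at the origin on the work surface. World frame = base frame: x ahead of the robot, y to its left, z up, the work surface at z = 0. Lengths are in m, angles in rad, forces in N, time in s.
With the tool pointing down it reaches from about 0.425 to 0.825 m from the base axis. Payload 3.6 kg.
Tool frame: the origin (TCP) lies at the very end of the fingers, on their centre line; the grasp point (between the pads) lies 19 mm behind it; y points along the fingers, z is the direction in which the jaws open and shut, and the axes are right-handed (so a half turn about y gives the same grasp; the last joint's range is limited). The gripper opens to 85 mm and grips with 20 to 120 N. Pads are 22 mm wide; open, the fingers measure 114 mm over their backs; the gripper's body (76 mm by 85 mm) begins 54 mm behind the grasp point. The pads swing forward as they close: fully open they stand 13 mm farther back than shut.
Start: joints at [-1.264, 0.615, -0.013, 1.423, 0.008, 1.103, -0.04], TCP at [0.212, 0.614, 0.231] pointing down, gripper open.
Joint ranges: [-3.12, 3.12], [-0.3, 2.06], [-1.34, 1.32], [0.26, 2.42], [-1.36, 4.5], [0.01, 1.98], [-2.84, 2.84]. Speed limits (rad/s): [2.79, 2.79, 3.14, 3.14, 3.14, 3.14, 3.14].

### API

Orientations are given as a rotation vector (axis times angle).
In Python, from rig import r gives the robot as it stands.
- The arm moves only by the tool send_rows, never from a script. Its argument "commands" is a list of rows, each a list of 7 numbers: the gripper command: -1 is fully open, 1 is shut, values between are in proportion, then the shift along the world's x, y, z in mm, then the turn, a rotation vector about the world's x, y, z in degrees. A call has 1 to 12 rows; each row is the pose to reach, as a shift and turn from the pose commanded when the call began; what a row does not reach only later rows make up. A row lasts 1/12 s, in which the tool goes at most 41.7 mm and 7.16 degrees, less where a joint would pass 70% of its speed; a pose out of reach is approached as far as the arm can. A call with a gripper value outside its range is refused whole. The fingers move at their own pace and stop on an object; "force" is the grip in N (left out, the last holds). Time passes only in rows, so rows that repeat a pose let the fingers close. It gives the time, the measured TCP pose, the force and the opening at its end, in the units of the state.
- r.get_obs(): the state, without advancing time (a new reading comes with each control period).
- r.grab_frame(name): name is "scene" or "top" or "wrist"; returns the picture (420x560x3 uint8, red, green, blue); there is no depth.
- r.get_calibration(name): a dict with "fx", "fy", "cx", "cy" (pixels), "world_from_camera" (4x4, takes a point from camera to world coordinates). Camera axes: x right, y up, looking along -z (the intrinsics and any distortion apply to the point x, -y, -z); pixel columns grow to the right and rows downward; lengths in m; the calibration is good to about 2 mm. A picture is of the moment at which its call begins: read the wrist's pose just before it. get_calibration takes no time and is no camera call; for the wrist camera it gives the pose at the moment of the call.
- r.hand_in(): hands the job in, once; it reports no verdict.
The state is a dict: "time_s": time; "joints": joint angles; "joint_velocities": joint speeds; "joint_torque": joint torques, N m; "ee_pos": TCP position; "tool_rot": TCP orientation; "wrist_force": force on the tool from outside, world axes, zero at the start; "moment": the same for the moment, N m; "width": finger opening in m.
Only numpy, scipy, OpenCV 4.12 (cv2) and the standard library are available. Lean on these libraries where they do the work, as an engineer would, in place of code of your own. Each camera call takes 0.05 s, during which the arm holds its last target.

### The job

Lay the plaster street block on the plywood work board with its cobbled face up: slide it over the table until its foot sits square and snug against the board's steel edge, then push high on the cobbled face to tip it over onto the board, and finally push it along the board flat against the wooden fence and press it firmly home there, pushing with about 10 N for a second. Do not lift the block, go gently (the plaster chips at 25 N), leave the paint bottle, jar, palette and model where they stand, and finish with the block resting against the fence and your hand off it.

Things in the scene. Friction and masses are not known exactly. Their poses are not given: they have to be found in the camera images.
- block_c (a point): Centre (48 mm up) of a loose off-white plaster block, 84 mm deep (its x), 110 mm wide (y), 96 mm tall (z), 0.55 to 0.85 kg, slippery (friction 0.33 to 0.51). Its -x face has dark grey cobbles under a plain band. It starts upright on the table before the board's steel edge, its +x face toward the board within 15 degrees. It chips if the robot presses it with 25 N or more.
- block: The same plaster block; origin at the centre of its underside, same axes (use it for the orientation). Tipped over the board's edge its +x points down, its -x cobbled face up, and its z along the board's x.
- board: Plywood work board fixed to the table, 185 mm long (its x) by 170 mm wide (y), top 9 mm above the table. Origin at table height in the middle of its front edge, the steel-edged step that stops the block's foot; its x runs over the board toward the fence (the way to push), z up. It does not move.
- step (a point): Middle of the board's steel front edge, at its top corner (9 mm above the table). Rigid. A skewed block meets it with one corner and can jam there; pressing behind the lagging corner turns it flush. Pressed low with 5 to 6 N the block stays upright.
- fence_face (a point): Middle of the foot of the fence's inner face, 9 mm above the table, 145 mm from the front edge along the board's x. The dark wooden fence is rigid, 40 mm thick, 170 mm wide, 42 mm high above the board. Laid home, the block's centre is 48 mm before this face and 51 mm above the table; its top end touches the fence.
- fence: That fence; origin at the foot of its inner face, axes as the board's.
- paint: Green paint bottle with black cap, 34 mm across, 72 mm tall, loose; origin at the centre of its underside. Leave alone.
- jar: Amber glass jar with white lid, 52 mm across, 60 mm tall, loose; origin under its centre. Leave alone.
- palette: Shallow round aluminium palette, 112 mm across, 10 mm high, loose; origin under its centre. Leave alone.
- model: White foam cradle 150 mm (its x) by 70 mm by 30 mm with a black model chassis on it, 39 mm high in all, loose, behind the fence; origin under its centre. Leave alone.
Things that resemble listed ones, but are neither listed nor needed, are in the scene too. Of the things that look like the block, take the one that is farthest to the robot's right at the start.

How it is judged:
By the outcome, as a careful person would: the job done as asked, in the order asked, and still so for the second after the job is handed in, with the robot touching nothing.
It also fails if it takes over 72 s, if anything falls off the work surface, if the arm or the gripper's body presses on something with over 40 N, if the wrist force passes 120 N, or if a joint passes its speed limit or range.

## Working session

There is one attempt and no reset: what is moved stays moved. The work goes in short steps, Python scripts to look and compute and a tool call to move; the robot and the scene stay as the last step left them, time stands still between calls to the robot, and variables do not carry over. Pictures are saved under pics/ and viewed, and the job is handed in when it is done.

Besides the shell and the picture viewer there is one more tool, called as a command line: name --pt "numbers of a row" for each row, then --argument value for the rest. send_rows: Moves the arm, as the interface text tells. Its arguments: {"type":"object","properties":{"commands":{"type":"array","items":{"type":"array","items":{"type":"number"}}},"force":{"type":"number"}},"required":["commands"]}

```bash
ls; mkdir -p pics; python3 - <<'E'
from rig import r
import cv2
o=r.get_obs(); print(o)
for n in("scene","top","wrist"):
    im=r.grab_frame(n); cv2.imwrite(f"pics/{n}0.png",im[:,:,::-1]); c=r.get_calibration(n); print(n,c)
E
```

```text
pics
{'time_s': 0.0, 'joints': array([-1.26453178,  0.61590872, -0.01263378,  1.42493095,  0.00806778,
        1.10338477, -0.04038366]), 'joint_velocities': array([-9.24177033e-06,  1.21971136e-03, -9.36948973e-04,  3.53351136e-04,
       -3.35560076e-05, -1.10476686e-03,  2.24526756e-04]), 'joint_torque': array([ 6.17863316e-05, -4.69212162e+01,  2.58836579e-01, -1.71033883e+01,
        9.87841864e-03,  9.65281186e-03, -3.27134074e-06]), 'ee_pos': array([0.21204824, 0.61361909, 0.23013428]), 'tool_rot': array([-1.55753604,  0.26149913, -0.26082282]), 'wrist_force': array([-0.10915484, -0.466466  , -0.52211079]), 'moment': array([-0.02628461,  0.02689195, -0.01105759]), 'width': 0.08512336607120638}
scene {'fx': 394.4539576350701, 'fy': 394.4539576350701, 'cx': 281.2845040768257, 'cy': 210.40319055038677, 'world_from_camera': array([[ 4.15309887e-01, -6.16283862e-01,  6.69112770e-01,
         1.04428795e+00],
       [ 9.09679742e-01,  2.80810148e-01, -3.05987627e-01,
        -1.97867011e-01],
       [ 6.81580049e-04,  7.35758018e-01,  6.77244176e-01,
         5.21257731e-01],
       [ 0.00000000e+00,  0.00000000e+00,  0.00000000e+00,
         1.00000000e+00]])}
top {'fx': 495.9049291380502, 'fy': 495.9049291380502, 'cx': 279.1020870456067, 'cy': 204.4925487429988, 'world_from_camera': array([[ 0.02172563,  0.99092422, -0.13265442,  0.46107528],
       [-0.99969515,  0.01997527, -0.01451158,  0.02541752],
       [-0.01173007,  0.13292926,  0.99105611,  0.99333928],
       [ 0.        ,  0.        ,  0.        ,  1.        ]])}
wrist {'fx': 298.05055124416225, 'fy': 298.05055124416225, 'cx': 284.5235824551221, 'cy': 209.17310224563255, 'world_from_camera': array([[ 0.32763078, -0.90390896, -0.27496664,  0.14147039],
       [ 0.94480422,  0.31291012,  0.09711973,  0.63782518],
       [-0.00174755, -0.29160906,  0.95653599,  0.37194384],
       [ 0.        ,  0.        ,  0.        ,  1.        ]])}
```

View pics/scene0.png

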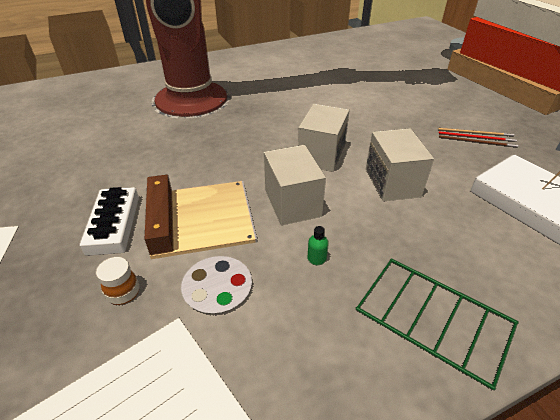

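View pics/top0.png

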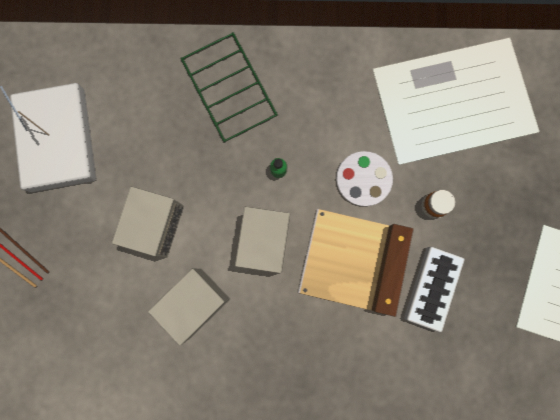

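View pics/wrist0.png

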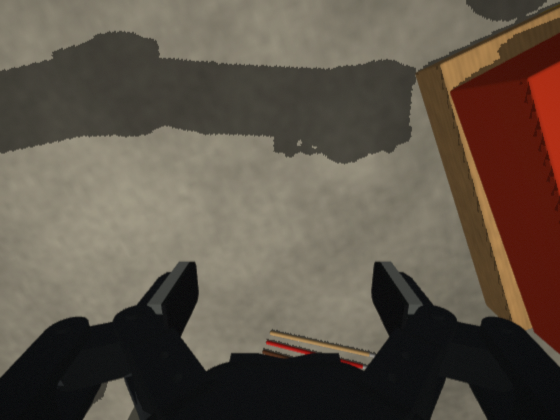

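The target is the right-most block in the top view, at about (262,240). The board is at (345,260), with the fence on its right at (393,270) and the cobbles on the hidden left side. Next I measure them.

```bash
cat > h.py <<'E'
import numpy as np, cv2
from rig import r
def ray(c,uv):
    d=np.array([(uv[0]-c['cx'])/c['fx'],-(uv[1]-c['cy'])/c['fy'],-1.0]); T=c['world_from_camera']
    return T[:3,3],T[:3,:3]@d
def onz(c,uv,z):
    o,d=ray(c,uv); return o+d*(z-o[2])/d[2]
def proj(c,p):
    T=c['world_from_camera']; q=T[:3,:3].T@(np.array(p)-T[:3,3]); return np.array([c['cx']+c['fx']*q[0]/-q[2], c['cy']-c['fy']*q[1]/-q[2]])
def rect(mask,name=None):
    cs,_=cv2.findContours(mask,cv2.RETR_EXTERNAL,cv2.CHAIN_APPROX_NONE)
    return max(cs,key=cv2.contourArea)
E
python3 - <<'E'
from h import *
im=cv2.imread('pics/top0.png'); hsv=cv2.cvtColor(im,cv2.COLOR_BGR2HSV)
for uv in [(262,235),(225,240),(345,260),(262,205),(245,262),(240,268),(393,270),(330,330)]: print(uv,hsv[uv[1],uv[0]])
z=cv2.resize(im[190:330,210:430],None,fx=3.6,fy=3.6,interpolation=cv2.INTER_CUBIC); cv2.imwrite('pics/z0.png',z)
E
```

```text
(262, 235) [ 22  43 173]
(225, 240) [ 19  39 137]
(345, 260) [ 19 114 220]
(262, 205) [ 16  40 140]
(245, 262) [ 21  41 175]
(240, 268) [20 29 78]
(393, 270) [ 11 152  99]
(330, 330) [ 19  38 127]
```

View pics/z0.png

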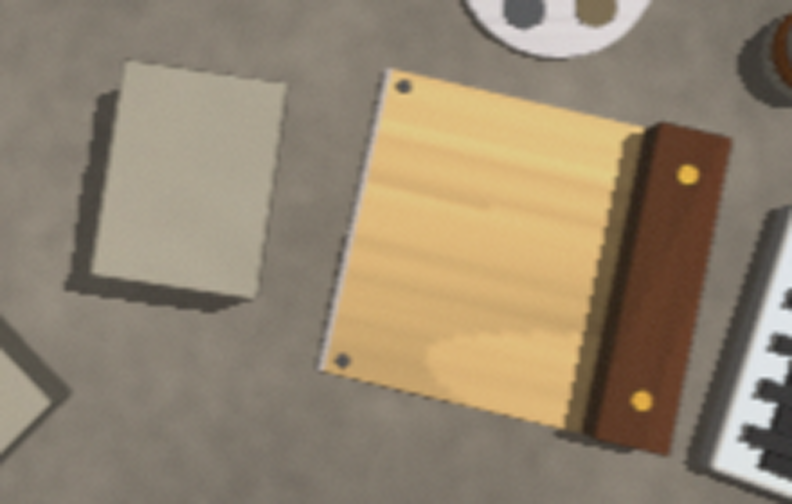

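```bash
cat >> h.py <<'E'
def blocktop(im,win,lo=158,z=0.096):
    hsv=cv2.cvtColor(cv2.bilateralFilter(im,7,20,5),cv2.COLOR_BGR2HSV); c=r.get_calibration('top')
    m=((hsv[:,:,1]<75)&(hsv[:,:,2]>lo)).astype(np.uint8)*255
    k=np.zeros_like(m); a,b,cc,d=win; k[b:d,a:cc]=255; m&=k
    m=cv2.morphologyEx(m,cv2.MORPH_OPEN,np.ones((5,5)))
    ct=rect(m)[:,0,:].astype(float)
    P=np.array([onz(c,u,z)[:2] for u in ct])
    return cv2.minAreaRect((P*1000).astype(np.float32)),ct
E
python3 - <<'E'
from h import *
im=cv2.imread('pics/top0.png'); c=r.get_calibration('top')
R,ct=blocktop(im,(225,195,300,285)); print('block',R, cv2.boxPoints(R))
hsv=cv2.cvtColor(im,cv2.COLOR_BGR2HSV)
m=((hsv[:,:,1]>85)&(hsv[:,:,2]>120)&(hsv[:,:,0]>12)&(hsv[:,:,0]<28)).astype(np.uint8)*255
m=cv2.morphologyEx(m,cv2.MORPH_OPEN,np.ones((5,5))); k=rect(m)[:,0,:]
# zoom px corners
for n,uv in dict(frontTop=(386,69),frontBot=(320,371)).items():
    p=(210+uv[0]/3.6-.4,190+uv[1]/3.6-.4); print(n,p,onz(c,p,.009)*1000)
P=np.array([onz(c,u,.009)[:2]*1000 for u in k]).astype(np.float32); print('boardwood',cv2.minAreaRect(P),cv2.boxPoints(cv2.minAreaRect(P)))
for n,uv in dict(f1=(660,122),f2=(732,138),f3=(668,455),f4=(592,436)).items():
    p=(210+uv[0]/3.6-.4,190+uv[1]/3.6-.4); print(n,onz(c,p,.051)*1000)
# paint/jar etc. approx
from scipy.spatial.transform import Rotation as Ro
print(Ro.from_rotvec(r.get_obs()['tool_rot']).as_matrix())
E
```

```text
block ((517.5598754882812, 67.88729858398438), (80.6755599975586, 107.77166748046875), 82.8606948852539) [[459.07855  34.55931]
 [566.0147   21.16521]
 [576.0412  101.21529]
 [469.10504 114.60939]]
frontTop (316.82222222222225, 208.76666666666665) [585.73290913 -35.73918506   9.        ]
frontBot (298.48888888888894, 292.65555555555557) [419.70527351  -1.85057915   9.        ]
boardwood ((488.4354248046875, -87.6971206665039), (134.46560668945312, 170.3727569580078), 77.93179321289062) [[ 391.07495  -135.6336  ]
 [ 557.6824   -171.25446 ]
 [ 585.7959    -39.760635]
 [ 419.18848    -4.139786]]
f1 [ 555.11915342 -178.10560505   51.        ]
f2 [ 547.42332121 -215.90971139   51.        ]
f3 [ 382.77946741 -180.71921539   51.        ]
f4 [ 391.50607011 -141.65994277   51.        ]
[[ 9.45164946e-01 -6.91607095e-04  3.26592632e-01]
 [-3.26593364e-01 -1.92781147e-03  9.45162980e-01]
 [-2.40724012e-05 -9.99997903e-01 -2.04797411e-03]]
```

send_rows --pt "-0.2 30 -40 -5 0 0 -7" --pt "-0.2 56 -80 -10 0 0 -14" --pt "-0.2 80 -118 -15 0 0 -21" --pt "-0.2 105 -156 -20 0 0 -28" --pt "-0.2 130 -194 -25 0 0 -35" --pt "-0.2 155 -232 -30 0 0 -42" --pt "-0.2 180 -270 -30 0 0 -49" --pt "-0.2 205 -308 -30 0 0 -56" --pt "-0.2 230 -346 -30 0 0 -63" --pt "-0.2 255 -384 -30 0 0 -70" --pt "-0.2 280 -420 -30 0 0 -77" --pt "-0.2 300 -450 -30 0 0 -83" --force 40

```text
time_s: 1.15
ee_pos: [0.4892, 0.1979, 0.2014]
tool_rot: [-1.099, 1.367, -1.366]
wrist_force: [0.2, -0.5, -1.1]
width: 0.0516
```

```bash
python3 - <<'E'
from h import *
from scipy.spatial.transform import Rotation as Ro
o=r.get_obs(); print(o['time_s'],o['ee_pos'],o['width'],o['joints'],o['wrist_force']);print(Ro.from_rotvec(o['tool_rot']).as_matrix().round(3))
c=r.get_calibration('top')
for uv in [(180,212),(160,258),(222,300),(180,345)]: print(onz(c,uv,.096))
E
```

```text
1.15 [0.48923024 0.19786146 0.20135821] 0.051648083930670975 [-0.69689316  0.48362761  0.40318712  1.82553173 -0.23938321  0.88038672
 -0.39747156] [ 0.22821515 -0.4741566  -1.05034661]
[[-0.214 -0.     0.977]
 [-0.977  0.    -0.214]
 [-0.    -1.    -0.   ]]
[0.56370588 0.21923618 0.096     ]
[0.47943876 0.25137129 0.096     ]
[0.4074354  0.13658032 0.096     ]
[0.32779028 0.20782011 0.096     ]
```

send_rows --pt "-0.2 20 -28 0 -5 1 0" --pt "-0.2 20 -28 -20 -9.8 2.1 0" --pt "-0.2 20 -28 -45 -9.8 2.1 0" --pt "-0.2 20 -28 -75 -9.8 2.1 0" --pt "-0.2 20 -28 -100 -9.8 2.1 0" --pt "-0.2 20 -28 -125 -9.8 2.1 0" --pt "-0.2 20 -28 -145 -9.8 2.1 0" --pt "-0.2 20 -28 -160 -9.8 2.1 0" --pt "-0.2 20 -28 -168 -9.8 2.1 0" --pt "-0.2 20 -28 -168 -9.8 2.1 0" --pt "-0.2 20 -28 -168 -9.8 2.1 0"

```text
time_s: 2.07
ee_pos: [0.5271, 0.1728, 0.0476]
tool_rot: [-1.206, 1.272, -1.496]
wrist_force: [9.0, 1.9, 65.5]
width: 0.0512
```

```bash
cat > s.py <<'E'
from h import *
import sys
from scipy.spatial.transform import Rotation as Ro
BX=np.array([-.208,-.978]);BY=np.array([.978,-.208]);ST=np.array([502.7,-18.8])
o=r.get_obs(); p=o['ee_pos']*1000; d=p[:2]-ST
print('t',o['time_s'],'tcp',p.round(1),'s',round(d@BX,1),'lat',round(d@BY,1),'f',o['wrist_force'].round(2),'fs',round(o['wrist_force'][:2]@BX,2),'w',o['width'])
for n in sys.argv[2:]:
    cv2.imwrite(f'pics/{n}{sys.argv[1]}.png',r.grab_frame(n)[:,:,::-1])
E
python3 s.py 1 wrist scene top
```

```text
t 2.0667 tcp [527.1 172.8  47.6] s -192.4 lat -16.0 f [ 9.04  1.87 65.48] fs -3.71 w 0.0512073491010038
```

View pics/wrist1.png

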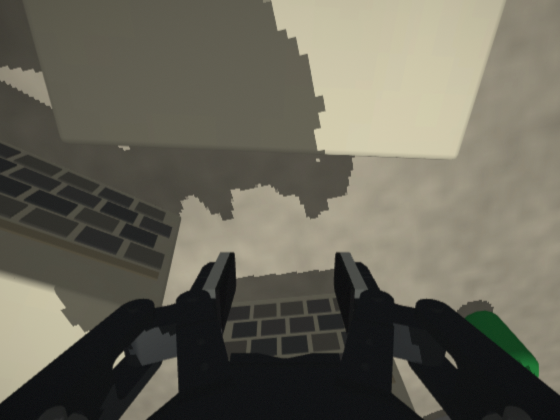

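View pics/scene1.png

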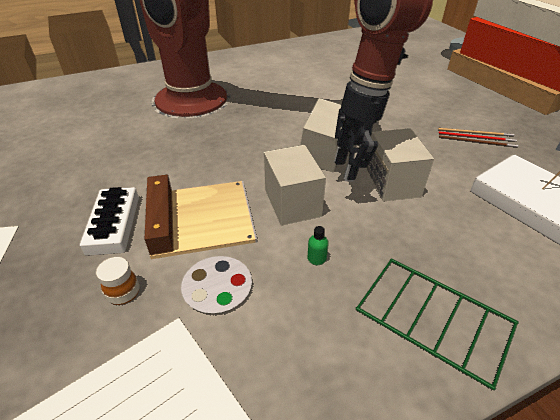

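View pics/top1.png

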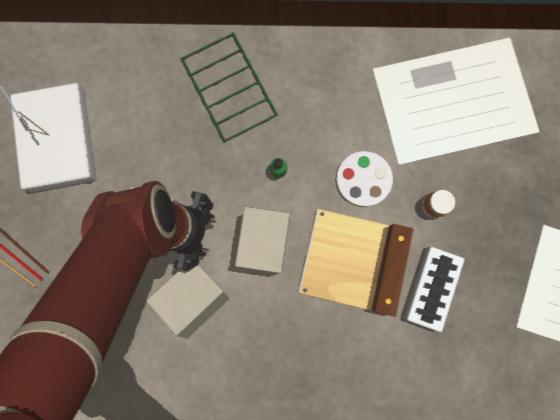

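The hand is 35 mm further back than I intended, because part of the earlier rows was never reached. The gripper body is resting on the look-alike block behind it (65 N upward), so I lift off at once.

send_rows --pt "-0.2 0 0 30 0 0 0" --pt "-0.2 0 0 60 0 0 0" --pt "-0.2 0 0 80 0 0 0" --pt "-0.2 0 0 80 0 0 0" --pt "-0.2 0 0 80 0 0 0"

```text
time_s: 2.63
ee_pos: [0.5092, 0.172, 0.1142]
tool_rot: [-1.243, 1.29, -1.487]
wrist_force: [0.6, 0.5, -0.5]
width: 0.051
```

```bash
python3 s.py 2 top scene; python3 - <<'E'
from h import *
o=r.get_obs(); from scipy.spatial.transform import Rotation as Ro
print(Ro.from_rotvec(o['tool_rot']).as_matrix().round(3))
E
```

```text
t 2.6333 tcp [509.2 172.  114.2] s -187.9 lat -33.4 f [ 0.6   0.51 -0.5 ] fs -0.62 w 0.05103318322322806
[[-0.205 -0.039  0.978]
 [-0.963 -0.171 -0.209]
 [ 0.175 -0.985 -0.002]]
```

View pics/scene2.png

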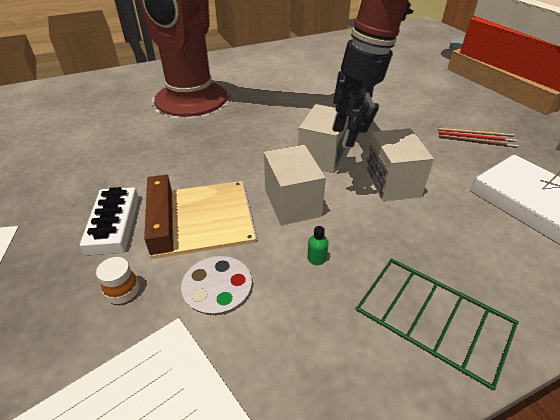

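send_rows --pt "-0.2 8 -12 0 0 0 0" --pt "-0.2 16 -24 0 0 0 0" --pt "-0.2 23 -36 0 0 0 0" --pt "-0.2 23 -36 0 0 0 0" --pt "-0.2 23 -36 0 0 0 0"

```text
time_s: 3.15
ee_pos: [0.5309, 0.1348, 0.1119]
tool_rot: [-1.247, 1.293, -1.488]
wrist_force: [-0.1, 0.4, 0.1]
width: 0.0513
```

```bash
python3 s.py 3 wrist top
```

```text
t 3.15 tcp [530.9 134.8 111.9] s -156.0 lat -4.4 f [-0.14  0.38  0.05] fs -0.34 w 0.05133243339764465
```

View pics/top3.png

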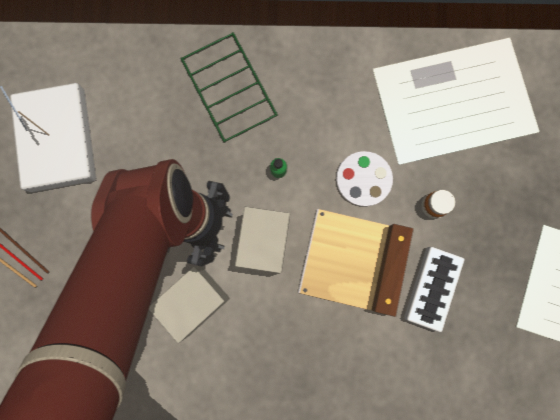

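View pics/wrist3.png

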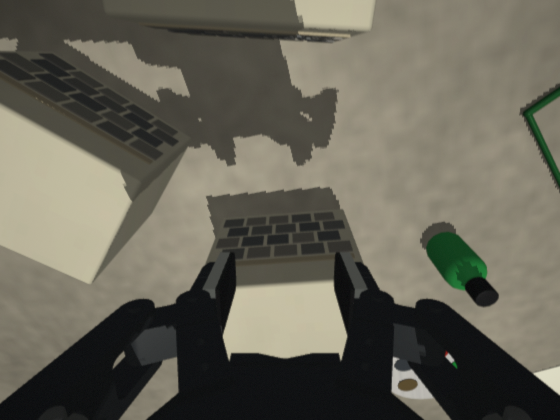

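send_rows --pt "-0.2 0 0 -10 0 0 0" --pt "-0.2 0 0 -20 0 0 0" --pt "-0.2 0 0 -30 0 0 0" --pt "-0.2 0 0 -40 0 0 0" --pt "-0.2 0 0 -50 0 0 0" --pt "-0.2 0 0 -50 0 0 0"

```text
time_s: 3.75
ee_pos: [0.5299, 0.1353, 0.0608]
tool_rot: [-1.25, 1.292, -1.486]
wrist_force: [-1.3, 0.2, 0.0]
width: 0.0513
```

```bash
python3 s.py 4 scene
```

```text
t 3.75 tcp [529.9 135.3  60.8] s -156.4 lat -5.5 f [-1.31  0.15  0.01] fs 0.12 w 0.051265344024875106
```

View pics/scene4.png

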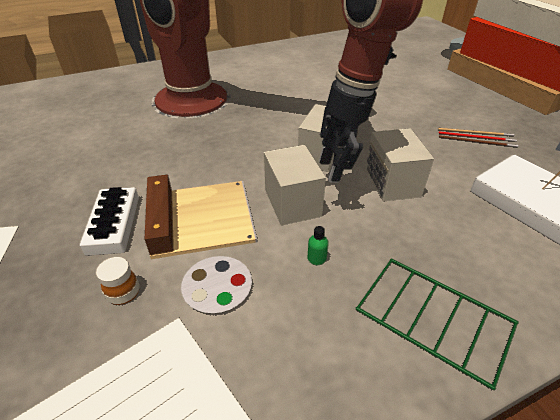

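send_rows --pt "-0.2 0 0 -8 0 0 0" --pt "-0.2 0 0 -16 0 0 0" --pt "-0.2 0 0 -24 0 0 0" --pt "-0.2 0 0 -24 0 0 0" --pt "-0.2 0 0 -24 0 0 0"

```text
time_s: 4.22
ee_pos: [0.5313, 0.1354, 0.0388]
tool_rot: [-1.246, 1.291, -1.487]
wrist_force: [0.7, 0.1, 0.6]
width: 0.0515
```

```bash
python3 s.py 5
```

```text
t 4.2167 tcp [531.3 135.4  38.8] s -156.7 lat -4.1 f [0.69 0.06 0.6 ] fs -0.21 w 0.051452231374334946
```

send_rows --pt "-0.2 -0.6 -2.9 0 0 0 0" --pt "-0.2 -1.2 -5.9 0 0 0 0" --pt "-0.2 -1.9 -8.8 0 0 0 0" --pt "-0.2 -2.5 -11.7 0 0 0 0" --pt "-0.2 -3.1 -14.7 0 0 0 0" --pt "-0.2 -3.7 -17.6 0 0 0 0" --pt "-0.2 -4.4 -20.5 0 0 0 0" --pt "-0.2 -5 -23.5 0 0 0 0" --pt "-0.2 -5.6 -26.4 0 0 0 0" --pt "-0.2 -6.2 -29.3 0 0 0 0"

```text
time_s: 5.05
ee_pos: [0.5261, 0.1067, 0.0395]
tool_rot: [-1.243, 1.29, -1.487]
wrist_force: [1.5, 4.3, 0.5]
width: 0.0513
```

```bash
python3 s.py 6 top
```

```text
t 5.05 tcp [526.1 106.7  39.5] s -127.6 lat -3.2 f [1.5  4.27 0.5 ] fs -4.49 w 0.051314366679356904
```

View pics/top6.png

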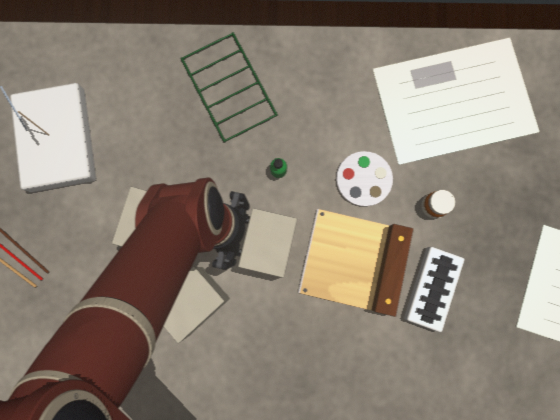

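```bash
python3 - <<'E'
from h import *
im=cv2.imread('pics/top6.png')
R,ct=blocktop(im,(236,195,300,290)); B=cv2.boxPoints(R); print(R,B)
E
```

```text
((512.1793212890625, 57.715904235839844), (82.80470275878906, 108.29144287109375), 78.09902954101562) [[450.65942   28.369446]
 [556.62317    6.037506]
 [573.6992    87.06236 ]
 [467.73547  109.3943  ]]
```

send_rows --pt "-0.2 -0.6 -2.9 0 0 0 0" --pt "-0.2 -1.2 -5.9 0 0 0 0" --pt "-0.2 -1.9 -8.8 0 0 0 0" --pt "-0.2 -2.5 -11.7 0 0 0 0" --pt "-0.2 -3.1 -14.7 0 0 0 0" --pt "-0.2 -3.7 -17.6 0 0 0 0" --pt "-0.2 -4.4 -20.5 0 0 0 0" --pt "-0.2 -5 -23.5 0 0 0 0" --pt "-0.2 -5.6 -26.4 0 0 0 0" --pt "-0.2 -6 -28.4 0 0 0 0"

```text
time_s: 5.93
ee_pos: [0.5193, 0.0772, 0.0394]
tool_rot: [-1.245, 1.291, -1.488]
wrist_force: [1.2, 4.4, 3.6]
width: 0.0511
```

```bash
python3 s.py 7 top;  python3 - <<'E'
from h import *
im=cv2.imread('pics/top7.png')
R,ct=blocktop(im,(236,195,310,290)); B=cv2.boxPoints(R); print(R,B)
E
```

```text
t 5.9333 tcp [519.3  77.2  39.4] s -97.4 lat -3.7 f [1.17 4.4  3.6 ] fs -4.54 w 0.05112458315589296
((505.1342468261719, 27.948741912841797), (83.18046569824219, 108.25438690185547), 77.890380859375) [[443.48657    -1.3610764]
 [549.3321    -24.070976 ]
 [566.7819     57.25856  ]
 [460.9364     79.96846  ]]
```

View pics/top7.png

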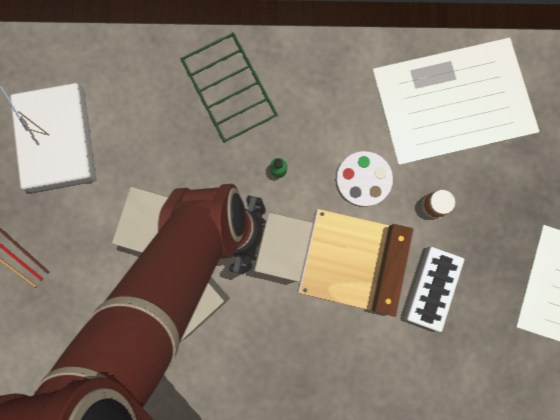

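send_rows --pt "-0.2 -0.2 -1 0 0 0 0" --pt "-0.2 -0.4 -2 0 0 0 0" --pt "-0.2 -0.6 -3 0 0 0 0" --pt "-0.2 -0.6 -3 0 0 0 0"

```text
time_s: 6.32
ee_pos: [0.5188, 0.0747, 0.0394]
tool_rot: [-1.245, 1.29, -1.487]
wrist_force: [0.7, 4.4, 2.9]
width: 0.0512
```

send_rows --pt "-0.2 -0.2 -1 0 0 0 0" --pt "-0.2 -0.2 -1 0 0 0 0"

```text
time_s: 6.48
ee_pos: [0.5186, 0.0737, 0.0393]
tool_rot: [-1.245, 1.29, -1.487]
wrist_force: [0.8, 6.0, 3.4]
width: 0.0516
```

```bash
python3 s.py 8 top;  python3 - <<'E'
from h import *
im=cv2.imread('pics/top8.png')
R,ct=blocktop(im,(236,195,314,290)); B=cv2.boxPoints(R); print(R,B)
E
```

```text
t 6.4833 tcp [518.6  73.7  39.3] s -93.8 lat -3.7 f [0.75 5.96 3.41] fs -5.99 w 0.05160912159732008
((504.4296875, 24.195127487182617), (83.11653137207031, 108.31887817382812), 77.8193359375) [[442.72095    -5.0001755]
 [548.6013    -27.854908 ]
 [566.1384     53.39043  ]
 [460.25806    76.24516  ]]
```

send_rows --pt "-0.2 -0.1 -0.6 0 0 0 0" --pt "-0.2 -0.1 -0.6 0 0 0 0"

```text
time_s: 6.7
ee_pos: [0.5185, 0.0731, 0.0393]
tool_rot: [-1.245, 1.29, -1.487]
wrist_force: [0.7, 4.7, 2.4]
width: 0.0515
```

```bash
python3 s.py 9 scene wrist
```

```text
t 6.7 tcp [518.5  73.1  39.3] s -93.2 lat -3.6 f [0.72 4.66 2.4 ] fs -4.71 w 0.05152631303743396
```

View pics/scene9.png

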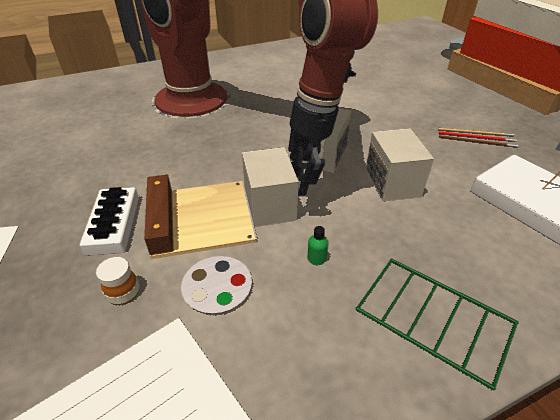

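View pics/wrist9.png

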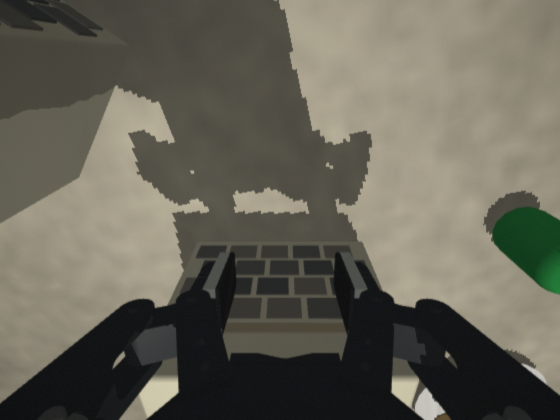

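send_rows --pt "-0.2 -0.1 -0.6 0 0 0 0" --pt "-0.2 -0.2 -1.0 0 0 0 0"

```text
time_s: 6.97
ee_pos: [0.5185, 0.073, 0.0393]
tool_rot: [-1.244, 1.29, -1.486]
wrist_force: [0.5, 5.9, 3.0]
width: 0.0515
```

send_rows --pt "-0.2 -0.1 -0.6 0 0 0 0" --pt "-0.2 -0.1 -0.6 0 0 0 0"

```text
time_s: 7.13
ee_pos: [0.5185, 0.073, 0.0393]
tool_rot: [-1.244, 1.291, -1.485]
wrist_force: [1.8, 7.2, 3.6]
width: 0.0511
```

```bash
python3 s.py 10 top;  python3 - <<'E'
from h import *
im=cv2.imread('pics/top10.png')
R,ct=blocktop(im,(236,195,314,290)); B=cv2.boxPoints(R); print(R,B)
E
```

```text
t 7.1333 tcp [518.5  73.   39.3] s -93.1 lat -3.6 f [1.83 7.19 3.6 ] fs -7.41 w 0.05106014275391733
((504.3254089355469, 23.73263168334961), (82.5436019897461, 108.30558776855469), 77.86993408203125) [[442.70917    -5.2384834]
 [548.5967    -27.996914 ]
 [565.94165    52.703747 ]
 [460.05414    75.46217  ]]
```

The foot is seated: the hand stopped moving at about 7 N, and the block's edge angle of -12.1° matches the board. Now I back off and go up for the high push.

send_rows --pt "-0.2 1 5 0 0 0 0" --pt "-0.2 2.5 11 0 0 0 0" --pt "-0.2 2.5 11 10 0 0 0" --pt "-0.2 2.5 11 20 0 0 0" --pt "-0.2 2.5 11 30 0 0 0" --pt "-0.2 2.5 11 41 0 0 0" --pt "-0.2 2.5 11 41 0 0 0" --pt "-0.2 2.5 11 41 0 0 0"

```text
time_s: 7.85
ee_pos: [0.5214, 0.0824, 0.0815]
tool_rot: [-1.243, 1.29, -1.488]
wrist_force: [0.1, -0.4, -0.2]
width: 0.0514
```

```bash
python3 s.py 11 top scene;  python3 - <<'E'
from h import *
im=cv2.imread('pics/top11.png')
R,ct=blocktop(im,(236,195,314,290)); B=cv2.boxPoints(R); print(R,B)
E
```

```text
t 7.85 tcp [521.4  82.4  81.5] s -102.9 lat -2.8 f [ 0.12 -0.36 -0.2 ] fs 0.33 w 0.05141079648406364
((504.3448181152344, 23.840621948242188), (82.60614013671875, 108.28913879394531), 77.9685287475586) [[442.78003   -5.268776]
 [548.6904   -27.84153 ]
 [565.9096    52.95002 ]
 [459.9992    75.52277 ]]
```

View pics/scene11.png

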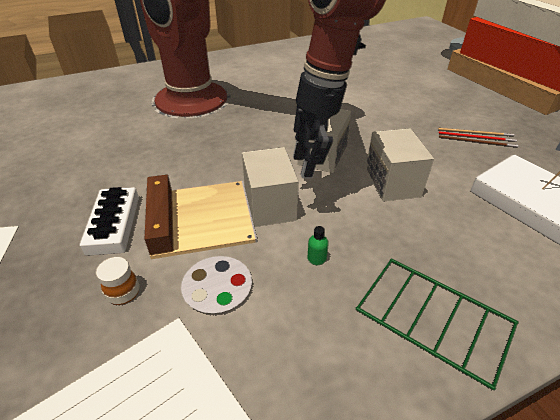

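send_rows --pt "-0.2 -1 -4.9 0 0 0 0" --pt "-0.2 -2 -9.3 0 0 0 0" --pt "-0.2 -2.6 -12.2 1 0 0 0" --pt "-0.2 -3.2 -15.2 3.5 0 0 0" --pt "-0.2 -3.8 -18.1 6 0 0 0" --pt "-0.2 -4.6 -21.7 9 0 0 0" --pt "-0.2 -5.4 -25.4 12 0 0 0" --pt "-0.2 -6.2 -29.3 14.5 0 0 0" --pt "-0.2 -7.1 -33.3 17 0 0 0"

```text
time_s: 8.7
ee_pos: [0.5139, 0.0509, 0.0978]
tool_rot: [-1.243, 1.291, -1.485]
wrist_force: [0.1, 6.1, 4.2]
width: 0.0512
```

```bash
python3 s.py 12 scene
```

```text
t 8.7 tcp [513.9  50.9  97.8] s -70.5 lat -3.5 f [0.1  6.14 4.24] fs -6.03 w 0.05118678043242434
```

View pics/scene12.png

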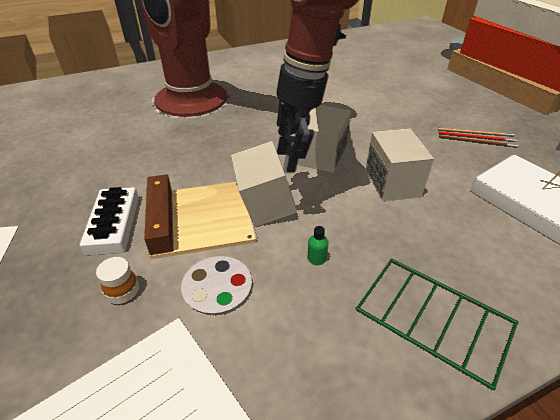

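send_rows --pt "-0.2 -0.9 -4.2 2.5 0 0 0" --pt "-0.2 -1.8 -8.4 5 0 0 0" --pt "-0.2 -2.7 -12.8 7 0 0 0" --pt "-0.2 -3.7 -17.2 9 0 0 0" --pt "-0.2 -4.6 -21.8 10.5 0 0 0" --pt "-0.2 -5.6 -26.4 12 0 0 0" --pt "-0.2 -6.6 -31 13 0 0 0" --pt "-0.2 -7.6 -35.6 14 0 0 0" --pt "-0.2 -8.6 -40.2 15 0 0 0" --pt "-0.2 -9.6 -45 16 0 0 0"

```text
time_s: 9.58
ee_pos: [0.5036, 0.0029, 0.1132]
tool_rot: [-1.246, 1.291, -1.488]
wrist_force: [-0.2, 0.3, -0.2]
width: 0.0513
```

```bash
python3 s.py 13 scene
```

```text
t 9.5833 tcp [503.6   2.9 113.2] s -21.4 lat -3.6 f [-0.22  0.35 -0.15] fs -0.29 w 0.051314833404747844
```

View pics/scene13.png

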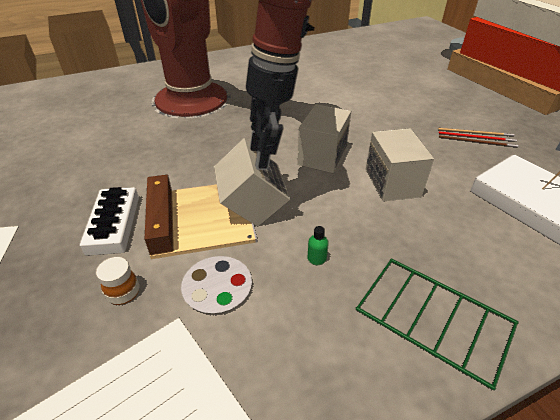

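send_rows --pt "-0.2 -0.8 -3.9 0.5 0 0 0" --pt "-0.2 -1.7 -7.8 0.5 0 0 0" --pt "-0.2 -2.5 -11.7 0 0 0 0" --pt "-0.2 -3.3 -15.6 0 0 0 0" --pt "-0.2 -3.3 -15.6 0 0 0 0"

```text
time_s: 10.05
ee_pos: [0.5002, -0.0127, 0.1133]
tool_rot: [-1.246, 1.292, -1.489]
wrist_force: [0.1, -0.3, 0.1]
width: 0.0515
```

```bash
python3 s.py 14 scene top
```

```text
t 10.05 tcp [500.2 -12.7 113.3] s -5.5 lat -3.7 f [ 0.09 -0.31  0.13] fs 0.29 w 0.051470273599914886
```

View pics/scene14.png

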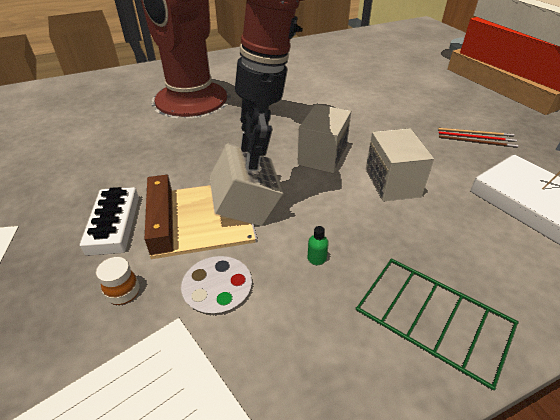

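View pics/top14.png

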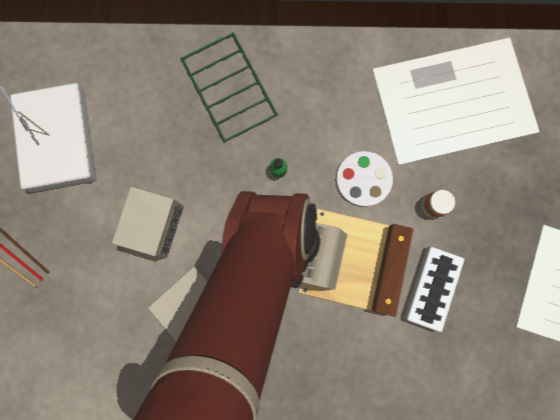

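send_rows --pt "-0.2 0 0 0 0 0 0" --pt "-0.2 0 0 0 0 0 0"

```text
time_s: 10.32
ee_pos: [0.5009, -0.011, 0.1133]
tool_rot: [-1.245, 1.29, -1.487]
wrist_force: [-0.5, -0.3, -0.7]
width: 0.0514
```

```bash
python3 s.py 15 scene
```

```text
t 10.3167 tcp [500.9 -11.  113.3] s -7.3 lat -3.4 f [-0.49 -0.28 -0.72] fs 0.37 w 0.051369510168621485
```

View pics/scene15.png

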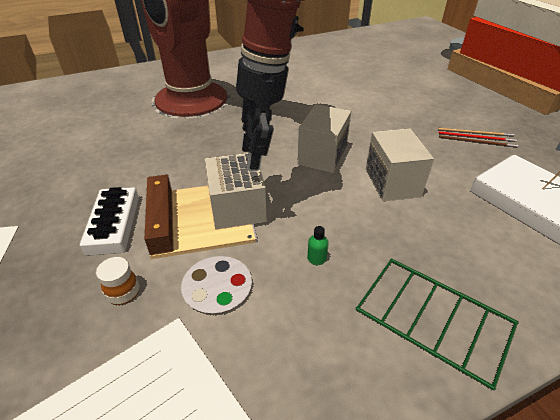

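send_rows --pt "-0.2 2 9.3 3 0 0 0" --pt "-0.2 4 18.6 3 0 0 0" --pt "-0.2 6 28 3 0 0 0" --pt "-0.2 8 37.2 3 0 0 0" --pt "-0.2 8 37.2 3 0 0 0" --pt "-0.2 8 37.2 -12 0 0 0" --pt "-0.2 8 37.2 -27 0 0 0" --pt "-0.2 8 37.2 -42 0 0 0" --pt "-0.2 8 37.2 -57 0 0 0" --pt "-0.2 8 37.2 -70 0 0 0" --pt "-0.2 8 37.2 -70 0 0 0"

```text
time_s: 11.28
ee_pos: [0.507, 0.026, 0.0412]
tool_rot: [-1.25, 1.293, -1.485]
wrist_force: [-1.1, 0.5, -0.4]
width: 0.0511
```

```bash
python3 s.py 16 scene top;  python3 - <<'E'
from h import *
im=cv2.imread('pics/top16.png')
z=cv2.resize(im[180:330,230:430],None,fx=3.8,fy=3.8,interpolation=cv2.INTER_CUBIC); cv2.imwrite('pics/z16.png',z)
E
```

```text
t 11.2833 tcp [507.   26.   41.2] s -44.7 lat -5.1 f [-1.12  0.51 -0.35] fs -0.26 w 0.05114999896772956
```

View pics/z16.png

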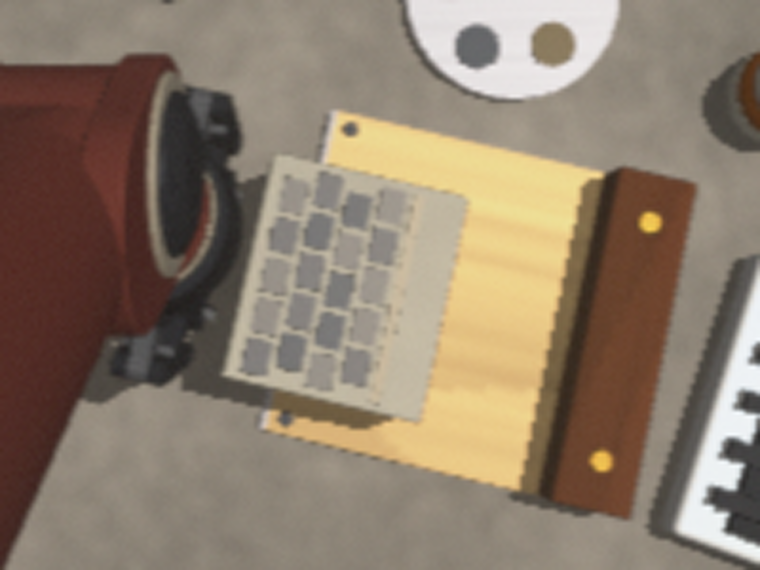

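View pics/scene16.png

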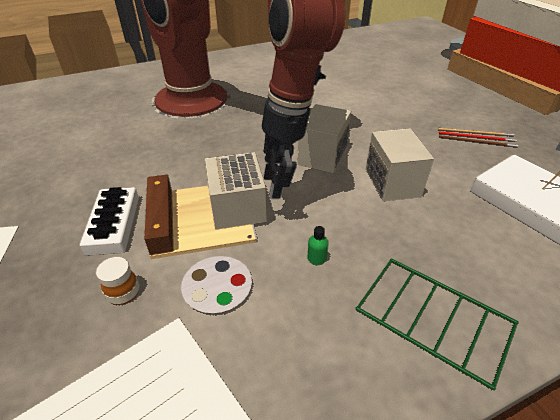

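send_rows --pt "-0.2 -1.2 -5.9 0 0 0 0" --pt "-0.2 -2.5 -11.7 0 0 0 0" --pt "-0.2 -3.7 -17.6 0 0 0 0" --pt "-0.2 -4.4 -20.5 0 0 0 0" --pt "-0.2 -5 -23.5 0 0 0 0" --pt "-0.2 -5.6 -26.4 0 0 0 0" --pt "-0.2 -6.2 -29.3 0 0 0 0" --pt "-0.2 -6.9 -32.3 0 0 0 0" --pt "-0.2 -7.5 -35.2 0 0 0 0" --pt "-0.2 -8.1 -38.1 0 0 0 0" --pt "-0.2 -8.7 -41.1 0 0 0 0"

```text
time_s: 12.3
ee_pos: [0.5001, -0.0154, 0.0434]
tool_rot: [-1.245, 1.29, -1.487]
wrist_force: [1.0, 5.1, 3.6]
width: 0.0513
```

```bash
python3 s.py 17 scene
```

```text
t 12.3 tcp [500.1 -15.4  43.4] s -2.8 lat -3.2 f [1.02 5.08 3.59] fs -5.18 w 0.05132832260617485
```

View pics/scene17.png

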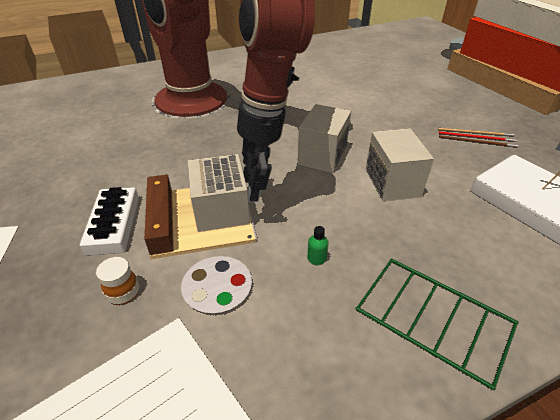

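send_rows --pt "-0.2 -0.6 -2.9 0 0 0 0" --pt "-0.2 -1.2 -5.9 0 0 0 0" --pt "-0.2 -1.9 -8.8 0 0 0 0" --pt "-0.2 -2.5 -11.7 0 0 0 0" --pt "-0.2 -3.1 -14.7 0 0 0 0" --pt "-0.2 -3.7 -17.6 0 0 0 0" --pt "-0.2 -4.4 -20.5 0 0 0 0" --pt "-0.2 -5 -23.5 0 0 0 0" --pt "-0.2 -5.6 -26.4 0 0 0 0" --pt "-0.2 -6.2 -29.3 0 0 0 0" --pt "-0.2 -6.9 -32.3 0 0 0 0" --pt "-0.2 -7.3 -34.2 0 0 0 0"

```text
time_s: 13.35
ee_pos: [0.4924, -0.0501, 0.0433]
tool_rot: [-1.246, 1.291, -1.488]
wrist_force: [1.1, 3.0, 1.2]
width: 0.0514
```

send_rows --pt "-0.2 -0.3 -1.2 0 0 0 0" --pt "-0.2 -0.5 -2.4 0 0 0 0" --pt "-0.2 -0.8 -3.6 0 0 0 0" --pt "-0.2 -0.8 -3.6 0 0 0 0"

```text
time_s: 13.68
ee_pos: [0.4918, -0.0533, 0.0433]
tool_rot: [-1.245, 1.291, -1.487]
wrist_force: [1.3, 2.2, 0.9]
width: 0.0514
```

```bash
python3 s.py 18 scene top;  python3 - <<'E'
from h import *
im=cv2.imread('pics/top18.png')
z=cv2.resize(im[180:330,230:430],None,fx=3.8,fy=3.8,interpolation=cv2.INTER_CUBIC); cv2.imwrite('pics/z18.png',z)
E
```

```text
t 13.6833 tcp [491.8 -53.3  43.3] s 36.0 lat -3.5 f [1.35 2.23 0.89] fs -2.46 w 0.05144153552836576
```

View pics/z18.png

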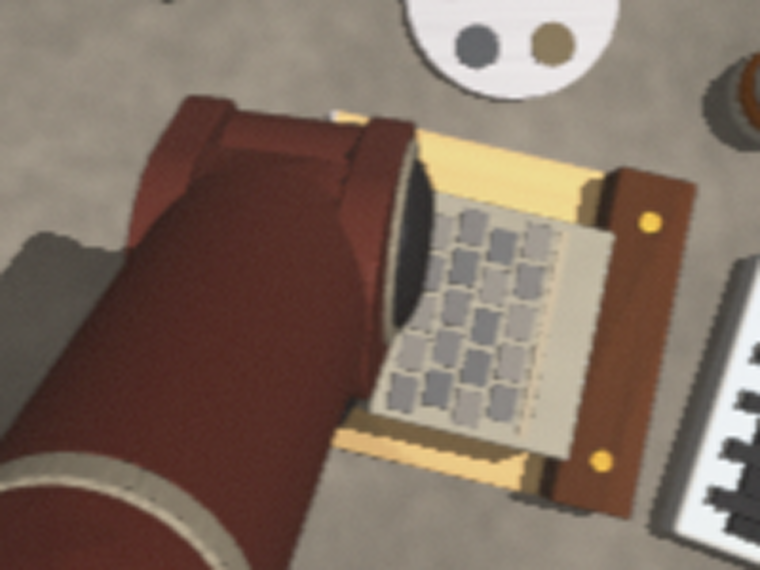

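send_rows --pt "-0.2 -0.2 -1 0 0 0 0" --pt "-0.2 -0.4 -2 0 0 0 0" --pt "-0.2 -0.6 -3 0 0 0 0" --pt "-0.2 -0.6 -3 0 0 0 0"

```text
time_s: 14.12
ee_pos: [0.4912, -0.0563, 0.0433]
tool_rot: [-1.245, 1.29, -1.487]
wrist_force: [0.5, 3.6, -0.3]
width: 0.0512
```

send_rows --pt "-0.2 -0.2 -1 0 0 0 0" --pt "-0.2 -0.4 -2 0 0 0 0" --pt "-0.2 -0.4 -2 0 0 0 0"

```text
time_s: 14.37
ee_pos: [0.4911, -0.0571, 0.0433]
tool_rot: [-1.245, 1.291, -1.486]
wrist_force: [1.1, 5.8, 1.7]
width: 0.0513
```

send_rows --pt "-0.2 -0.2 -1 0 0 0 0" --pt "-0.2 -0.4 -2 0 0 0 0" --pt "-0.2 -0.4 -2 0 0 0 0"

```text
time_s: 14.62
ee_pos: [0.4911, -0.0572, 0.0433]
tool_rot: [-1.243, 1.291, -1.483]
wrist_force: [1.7, 8.7, 3.0]
width: 0.0514
```

send_rows --pt "-0.2 -0.2 -0.8 0 0 0 0" --pt "-0.2 -0.2 -0.8 0 0 0 0" --pt "-0.2 -0.2 -0.8 0 0 0 0" --pt "-0.2 -0.2 -0.8 0 0 0 0"

```text
time_s: 14.95
ee_pos: [0.4911, -0.0572, 0.0433]
tool_rot: [-1.243, 1.291, -1.482]
wrist_force: [0.2, 10.4, 4.3]
width: 0.0514
```

send_rows --pt "-0.2 0 0 0 0 0 0" --pt "-0.2 0 0 0 0 0 0" --pt "-0.2 0 0 0 0 0 0" --pt "-0.2 0 0 0 0 0 0" --pt "-0.2 0 0 0 0 0 0" --pt "-0.2 0 0 0 0 0 0" --pt "-0.2 0 0 0 0 0 0" --pt "-0.2 0 0 0 0 0 0" --pt "-0.2 0 0 0 0 0 0" --pt "-0.2 0 0 0 0 0 0" --pt "-0.2 0 0 0 0 0 0" --pt "-0.2 0 0 0 0 0 0"

```text
time_s: 15.95
ee_pos: [0.4911, -0.0573, 0.0433]
tool_rot: [-1.243, 1.291, -1.482]
wrist_force: [1.3, 9.1, 3.7]
width: 0.0507
```

```bash
python3 s.py 19
```

```text
t 15.95 tcp [491.1 -57.3  43.3] s 40.1 lat -3.4 f [1.33 9.09 3.73] fs -9.17 w 0.05068685877102631
```

send_rows --pt "-0.2 0 0 0 0 0 0" --pt "-0.2 0 0 0 0 0 0" --pt "-0.2 0 0 0 0 0 0" --pt "-0.2 0 0 0 0 0 0"

```text
time_s: 16.28
ee_pos: [0.4911, -0.0572, 0.0433]
tool_rot: [-1.243, 1.291, -1.482]
wrist_force: [0.9, 10.3, 3.5]
width: 0.051
```

send_rows --pt "-0.2 0.8 4 0 0 0 0" --pt "-0.2 2 10 0 0 0 0" --pt "-0.2 4 20 0 0 0 0" --pt "-0.2 7 33 0 0 0 0" --pt "-0.2 10 46 0 0 0 0" --pt "-0.2 10 46 15 0 0 0" --pt "-0.2 10 46 40 0 0 0" --pt "-0.2 10 46 70 0 0 0" --pt "-0.2 10 46 100 0 0 0" --pt "-0.2 10 70 130 0 0 0" --pt "-0.2 10 100 150 0 0 0" --pt "-0.2 10 130 150 0 0 0"

```text
time_s: 17.28
ee_pos: [0.503, 0.0687, 0.1978]
tool_rot: [-1.235, 1.288, -1.493]
wrist_force: [0.5, 0.5, 0.1]
width: 0.0514
```

send_rows --pt "-0.2 0 30 0 0 0 0" --pt "-0.2 0 60 0 0 0 0" --pt "-0.2 0 60 0 0 0 0" --pt "-0.2 0 60 0 0 0 0"

```text
time_s: 17.62
ee_pos: [0.4999, 0.131, 0.1928]
tool_rot: [-1.249, 1.287, -1.485]
wrist_force: [-0.4, -1.2, 0.4]
width: 0.0511
```

```bash
python3 s.py 20 scene top;  python3 - <<'E'
from h import *
im=cv2.imread('pics/top20.png')
z=cv2.resize(im[180:330,230:430],None,fx=3.8,fy=3.8,interpolation=cv2.INTER_CUBIC); cv2.imwrite('pics/z20.png',z)
E
```

```text
t 17.6167 tcp [499.9 131.  192.8] s -146.0 lat -33.9 f [-0.42 -1.15  0.37] fs 1.21 w 0.05108467616392378
```

View pics/z20.png

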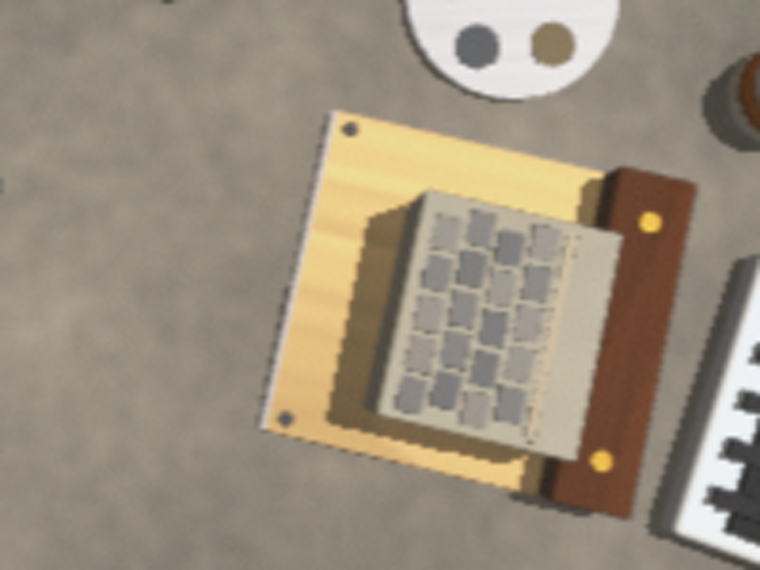

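View pics/scene20.png

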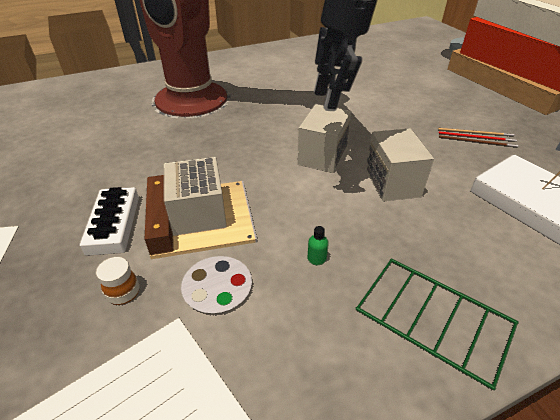

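Next I check the block's pose against the fence and look for any shift in the bystanders, then hand in.

```bash
python3 - <<'E'
from h import *
BX=np.array([-.208,-.978]);ST=np.array([502.7,-18.8]);BY=np.array([.978,-.208])
c=r.get_calibration('top')
P=[onz(c,(230+u/3.8-.4,180+v/3.8-.4),.093)[:2]*1000 for u,v in [(428,190),(622,235),(578,460),(379,412)]]
for p in P: print(p.round(1),((p-ST)@BX).round(1),((p-ST)@BY).round(1))
a=P[1]-P[2]; b=P[0]-P[3]; print([np.degrees(np.arctan2(x[1],x[0])).round(2) for x in (a,b)])
A=cv2.imread('pics/top0.png').astype(int);B=cv2.imread('pics/top20.png').astype(int)
D=(abs(A-B).max(2)>40)
for n,(x0,y0,x1,y1) in dict(paint=(262,148,295,188),palette=(330,145,400,208),jar=(415,180,465,225),model=(405,240,470,335)).items(): print(n,D[y0:y1,x0:x1].sum())
E
```

```text
[537.9 -77.1] 49.7 46.5
[ 518.3 -169.4] 144.0 46.6
[ 412.5 -147.9] 145.0 -61.4
[432.6 -54.6] 49.5 -61.1
[np.float64(-11.48), np.float64(-12.08)]
paint 0
palette 0
jar 0
model 0
```

```bash
python3 -c "
from rig import r
print(r.hand_in())"
```

```text
the job is handed in; nothing more can be done
None
```

The plaster block is lying on the board with its cobbled face up and its top end against the fence, and I have handed the job in. However, one slip early on may count as a failure.

**The slip:** on the first descent the hand was about 35 mm further back than I had planned. The gripper's body came down on a look-alike block behind the target, and the wrist sensor read about 65 N upward. That is under the 120 N wrist limit but may exceed the 40 N limit for the gripper's body. I lifted off at once and moved forward. The look-alike block stayed upright; I did not measure whether it shifted.

**What I did:**
- **Slide:** I slid the block with two spread fingertips until its foot sat square on the steel edge. The hand stopped there at about 7 N, slightly over the 5 to 6 N given, and the block stayed upright.
- **Tip:** I pushed high on the cobbled face at about 6 N, and it dropped the last part onto the board by itself.
- **Press home:** I pushed it along to the fence and held it there at about 9 to 10 N for 1.3 s, then took the hand away.

**Last checks:**
- **Position:** the block's ends measure 49.6 mm and 144 to 145 mm along the board; the ideal is 49 and 145.
- **Squareness:** it is within about 0.5° of square to the fence.
- **Bystanders:** the paint bottle, jar, palette and model show no change between the first and last top pictures.
- **Force and time:** the highest force I read while pushing the block was about 11 N, and the job took about 18 s.

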